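# Flip the reorder marker of the empty hardware bin

### The arm

A 6-joint arm with a two-finger parallel gripper is mounted at the origin on the work surface. World frame = base frame: x ahead of the robot, y to its left, z up, the work surface at z = 0. Lengths are in m, angles in degrees, forces in N, time in s.
With the tool pointing down it reaches from about 0.375 to 0.9 m from the base axis. Payload 3.1 kg.
Tool frame: the origin (TCP) lies midway between the tips of the shut fingers; the grasp point (between the pads) lies 19 mm behind it; z points along the fingers, y is the direction in which the jaws open and shut (so a half turn about z gives the same grasp; the last joint's range is limited). The gripper opens to 87 mm and grips with 3 to 60 N. Pads are 19 mm wide; open, the fingers measure 117 mm over their backs; the gripper's body (75 mm by 190 mm) begins 51 mm behind the grasp point.
Start: joints at [56.179, 30.224, 82.088, -0, 67.689, -10.227], TCP at [0.25, 0.573, 0.223] pointing down, gripper open.
Joint ranges: [-176.69, 176.69], [-43.24, 126.21], [12.49, 139.97], [-82, 262], [0, 151.66], [-163.58, 163.58]. Speed limits (degrees/s): [159.86, 159.86, 180, 180, 180, 180].

### API

Orientations are given as a 3x3 rotation matrix whose columns are the frame's x, y, z axes.
In Python, from rig import bot gives the robot as it stands.
- The arm moves only by the tool carry_out, never from a script. Its arguments are lists of equal length, an entry for each row: "grip": the gripper's target within -1 to 1 (fully open at 1, half-way at 0, shut at -1); "slide": the shift along the tool's x, y, z in mm, a list of three; "twist": the turn, a rotation vector about the tool's x, y, z in rad, a list of three. In form: {"grip": [grip, ...], "slide": [[dx, dy, dz], ...], "twist": [[wx, wy, wz], ...]}. A call has 1 to 12 rows; each row shifts and turns the pose as measured when the row begins, along the tool's axes as they then stand; what a row does not reach is not made up. A row lasts 1/10 s, in which the tool goes at most 50 mm and 8.59 degrees, less where a joint would pass 70% of its speed; a pose out of reach is approached as far as the arm can. A call is refused whole if a number of a shift passes 50 or a number of a turn 0.15, either way. A call with a gripper value outside its range is refused whole. The fingers move at their own pace and stop on an object; the grip force is fixed at half the most. Time passes only in rows, so rows that do not move let the fingers close. It gives the time, the measured TCP pose, the force and the opening at its end, in the units of the state.
- bot.read_state(): the state, without advancing time (a new reading comes with each control period).
- bot.capture(name): name is "scene" or "top" or "wrist"; returns a dict with "color" (420x560x3 uint8, red, green, blue), "depth" (420x560 float32, m along the optical axis (not along the pixel's ray), 0 where there is no reading), "fx", "fy", "cx", "cy" (pixels), "k1" (the pictures are not rectified: a ray, as slopes to the right and down, at radius r is drawn at 1 + k1 r^2 times it, then the intrinsics apply), "position" and "rotation" of the camera in the world; the wrist camera has in their place "T_tool_cam" (4x4, takes a point from camera to tool coordinates, whose origin is the TCP and whose axes are the flange's). Camera axes: x right, y up, looking along -z (the intrinsics and any distortion apply to the point x, -y, -z); pixel columns grow to the right and rows downward; lengths in m; the calibration is good to about 2 mm. A picture is of the moment at which its call begins: read the wrist's pose just before it.
- bot.hand_in(): hands the job in, once; it reports no verdict.
The state is a dict: "time_s": time; "joint_positions": joint angles; "qvel": joint speeds; "tau": joint torques, N m; "position": TCP position; "tcp_rot": TCP orientation; "force": force on the tool from outside, world axes, zero at the start; "moment": the same for the moment, N m; "opening": opening from 0.0 (shut) to 1.0 (fully open).
Only numpy, scipy, OpenCV 4.12 (cv2) and the standard library are available. Lean on these libraries where they do the work, as an engineer would, in place of code of your own. Each camera call takes 0.05 s, during which the arm holds its last target.

### The job

One of the three blue hardware bins has run empty but its marker still shows green. With a fingertip, lift the marker's free edge and swing it right over on its hinge until it juts out flat at the front of the bin, red side up; push it steadily and lightly, without flicking or pinching it, then take the hand away. Leave the other two markers and everything lying about as they are.

Things in the scene. Friction and masses are not known exactly. Their poses are not given: they have to be found in the camera images.
- bin_a: blue open hardware bin, 112 mm wide (its y), 170 mm deep (its x), 75 mm high, front lip 40 mm high, fixed on a 4 mm steel tray on the bench; origin: centre of its underside; its x axis points from its open front (robot's side) to its back wall, z up. The three identical bins stand in a row at 130 mm spacing, in any order. This is the EMPTY one.
- bin_b: bin like bin_a, holding dark iron pipe tees (stocked, so its marker stays green)
- bin_c: bin like bin_a, holding brass couplings (stocked, so its marker stays green)
- pivot_a (a point): middle of the hinge line of the empty bin's marker, 104 mm above the bench and 5 mm in front of the bin's front lip; same axes as the bin (the hinge line runs along its y). An aluminium clip holds the marker: a plate and a stop shelf below the hinge, reaching 13 mm to either side of it, and ears at the marker's two ends (76 mm over all)
- edge_a (a point): middle of the free edge of the empty bin's marker, 60 mm from the hinge line. The marker is a stiff plate 66 mm wide, 4 mm thick, 8 to 60 mm from the hinge line, 30 g; one face green, the other red with a white bar. At the start it lies back over the bin's mouth (+x of the bin), green up; below its outer 45 mm the bin is open (bin floor 97 mm below it), so a fingertip fits under the free edge
- pivot_b (a point): the same point of bin_b's marker
- pivot_c (a point): the same point of bin_c's marker
- marker_a (a joint): angle of the empty bin's marker: 0 = level, back over the bin's mouth, green up; 1.57 = upright; 3.14 = level, jutting out towards the robot, red up, at the same height (stops at both ends). It starts at 0 to 0.15. The hinge is a little stiff (0.02 N m): the marker stays at any angle and does not fall by itself; about 0.7 N at the free edge moves it
- marker_b (a joint): the same for bin_b's marker
- marker_c (a joint): the same for bin_c's marker
- wrench: loose steel combination wrench, 190 mm long, lying flat on the bench in front of the bin row; leave it alone
- coupling: loose hexagonal brass pipe coupling, 31 mm across and 34 mm tall, standing on the bench in front of the bin row; origin under its centre; leave it alone
- grease_tin: loose round tin with a blue label, 84 mm across, 110 mm tall, standing to the left (+y) of the row; origin under its centre; leave it alone
- paint_jar: loose jar with yellow label and black cap, 68 mm across, 95 mm tall, standing to the right (-y) of the row; origin under its centre; leave it alone
- screwdriver: loose screwdriver, 200 mm long, lying on the bench to the left of the row; leave it alone
- spool: loose empty orange wire spool, 90 mm across, 60 mm tall, standing to the right of the row; origin under its centre; leave it alone

How it is judged (in metres and radians):
On the way, in this order (a step that is already met when the one before it is completed fails the run):
1. the empty bin's marker is swung up to about upright (value of joint marker_a between 1.2 and 2.6 rad).
2. the empty bin's marker lies right over at the front, red side up (value of joint marker_a above 2.97 rad), for 0.2 s.
At the end, for the whole second after the job is handed in: the empty bin's marker lies at the front, red side up, within 0.17 rad (10 degrees) of flat and still; the other two markers still green side up within 0.3 rad of level; all loose things within 20 mm of where they were (value of joint marker_a above 2.97 rad and velocity of joint marker_a between -0.1 and 0.1 rad/s and value of joint each of marker_b, marker_c below 0.3 rad and distance of each of wrench, coupling, grease_tin, paint_jar, screwdriver, spool from where it was at the start of the episode below 0.02 m); the robot touches nothing.
It fails at once if the marker is flicked over (faster than 8 rad/s) (velocity of joint marker_a above 8 rad/s or velocity of joint marker_a below -8 rad/s).
It fails at once if the marker is pinched or pressed hard (over 35 N) (contact force between the fingers and marker_a above 35 N).
It fails at once if another bin's marker is swung up (value of joint any of marker_b, marker_c above 0.5 rad).
It fails at once if a loose thing is lifted, carried or pushed away (over 20 mm) (not (distance of wrench from where it was at the start of the episode below 0.02 m) or not (distance of coupling from where it was at the start of the episode below 0.02 m) or not (distance of grease_tin from where it was at the start of the episode below 0.02 m) or not (distance of paint_jar from where it was at the start of the episode below 0.02 m) or not (distance of screwdriver from where it was at the start of the episode below 0.02 m) or not (distance of spool from where it was at the start of the episode below 0.02 m)).
It also fails if it takes over 43 s, if anything falls off the work surface, if the arm or the gripper's body presses on something with over 40 N, if the wrist force passes 120 N, or if a joint passes its speed limit or range.

## Working session

There is one attempt and no reset: what is moved stays moved. The work goes in short steps, Python scripts to look and compute and a tool call to move; the robot and the scene stay as the last step left them, time stands still between calls to the robot, and variables do not carry over. Pictures are saved under pics/ and viewed, and the job is handed in when it is done.

Besides the shell and the picture viewer there is one more tool, called after "Emit:" by a JSON object that holds its "op" and its "data". carry_out: Moves the arm, as the interface text tells. Its arguments: {"type":"object","properties":{"grip":{"type":"array"},"slide":{"type":"array"},"twist":{"type":"array"}},"required":["grip","slide","twist"]}

```bash
mkdir -p pics; ls
cat > h.py <<'E'
import numpy as np, cv2
from rig import bot
def save(c,n): cv2.imwrite('pics/'+n,c['color'][:,:,::-1])
def campose(c,st=None):
    if 'position' in c: return np.array(c['rotation']),np.array(c['position'])
    T=np.array(c['T_tool_cam']);R=np.array(st['tcp_rot']);p=np.array(st['position'])
    return R@T[:3,:3], R@T[:3,3]+p
def ray(c,u,v):
    xd=(u-c['cx'])/c['fx'];yd=(v-c['cy'])/c['fy'];x,y=xd,yd
    for _ in range(20):
        s=1+c['k1']*(x*x+y*y);x,y=xd/s,yd/s
    return np.array([x,-y,-1.])
def pt(c,u,v,st=None,d=None):
    R,p=campose(c,st)
    if d is None:
        w=c['depth'][max(0,int(v)-1):int(v)+2,max(0,int(u)-1):int(u)+2];w=w[w>0];d=np.median(w) if len(w) else np.nan
    return R@(ray(c,u,v)*d)+p
def ptz(c,u,v,z,st=None):
    R,p=campose(c,st);r=R@ray(c,u,v);return p+r*(z-p[2])/r[2]
E
python3 - <<'E'
from h import *
import pickle
s=bot.read_state();print(s)
for n in('scene','top','wrist'):
    c=bot.capture(n);save(c,n+'0.png');pickle.dump((c,s),open(n+'0.pkl','wb'))
    print(n,{k:v for k,v in c.items() if k not in('color','depth')})
E
```

```text
pics
{'time_s': 0.0, 'joint_positions': array([ 5.61786266e+01,  3.02789436e+01,  8.21579378e+01, -1.01020355e-03,
        6.76863601e+01, -1.02246119e+01]), 'qvel': array([ 0.01759546, -0.0510988 ,  0.02103921,  0.02938812,  0.01429903,
       -0.02412073]), 'tau': array([ 1.99572187e-04, -4.40040386e+01, -1.76594871e+01,  6.33476302e-02,
        5.82048751e-02, -1.75058817e-04]), 'position': array([0.24972134, 0.57214257, 0.22156324]), 'tcp_rot': array([[-9.16387827e-01,  4.00289831e-01, -1.18368965e-03],
       [ 4.00291414e-01,  9.16386140e-01, -1.79605308e-03],
       [ 3.65775004e-04, -2.11970199e-03, -9.99997687e-01]]), 'force': array([-0.44697669, -0.28377847,  0.2361892 ]), 'moment': array([-0.07328663,  0.05379668,  0.01567331]), 'opening': 1.0000102030257643}
scene {'fx': 429.9582887312447, 'fy': 429.9582887312447, 'cx': 279.14135130739174, 'cy': 208.50211058479084, 'k1': -0.0704397584303411, 'position': array([ 1.00812322, -0.08484642,  0.81030167]), 'rotation': array([[ 0.26970795, -0.79688505,  0.54058471],
       [ 0.96289057,  0.22899674, -0.14283638],
       [-0.0099
[... 177 characters left out ...]
on': array([0.46043454, 0.03156322, 1.03125408]), 'rotation': array([[ 0.01122947,  0.99816817, -0.05944919],
       [-0.99951679,  0.0129282 ,  0.02826738],
       [ 0.02898417,  0.05910304,  0.99783102]])}
wrist {'fx': 325.8258941095858, 'fy': 325.8258941095858, 'cx': 283.8162779887702, 'cy': 211.66046441474592, 'k1': -0.026759955813645674, 'T_tool_cam': array([[ 1.23589584e-03,  9.66789336e-01,  2.55571618e-01,
         7.06332605e-02],
       [ 9.99998539e-01, -1.49665064e-03,  8.25803168e-04,
         1.84998661e-04],
       [ 1.18087912e-03,  2.55570224e-01, -9.66789774e-01,
        -1.62822314e-01],
       [ 0.00000000e+00,  0.00000000e+00,  0.00000000e+00,
         1.00000000e+00]])}
```

View pics/top0.png

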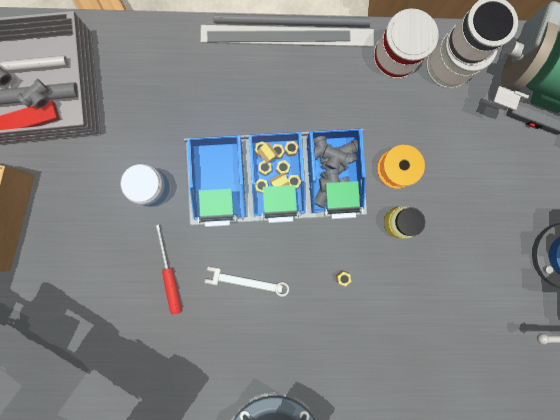

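View pics/scene0.png

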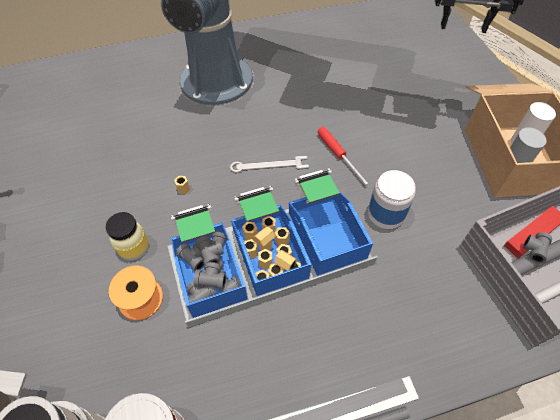

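The top view shows the empty bin as the leftmost (+y), with its green marker at about (215,204). Next I'll enlarge the crop and measure.

Run:
```python
from h import *
import pickle
c,s=pickle.load(open('top0.pkl','rb'))
cv2.imwrite('pics/crop0.png',cv2.resize(c['color'][120:240,175:310,::-1],None,fx=5.8,fy=5,interpolation=cv2.INTER_CUBIC)[:600,:800])
c2,_=pickle.load(open('scene0.pkl','rb'))
cv2.imwrite('pics/crop1.png',cv2.resize(c2['color'][150:290,270:430,::-1],None,fx=4,fy=4,interpolation=cv2.INTER_CUBIC))
for nm,c in(('top',c),('scene',c2)):
  hsv=cv2.cvtColor(c['color'],cv2.COLOR_RGB2HSV)
  m=cv2.inRange(hsv,(45,90,60),(80,255,255))
  n,l,st,ce=cv2.connectedComponentsWithStats(m)
  for i in range(1,n):
    if st[i,4]<200: continue
    ys,xs=np.where(cv2.erode((l==i).astype(np.uint8),np.ones((3,3)))>0)
    P=np.array([pt(c,x,y,d=c['depth'][y,x]) for x,y in zip(xs,ys)])
    q,*_=np.linalg.lstsq(np.c_[P[:,:2]-P[:,:2].mean(0),np.ones(len(P))],P[:,2],rcond=None)
    r=cv2.minAreaRect(P[:,:2].astype(np.float32)*1000)
    print(nm,ce[i],st[i],P.mean(0).round(4),'slope',q.round(3),'rect',r)
    rp=cv2.boxPoints(cv2.minAreaRect(np.argwhere(l==i)[:,::-1].astype(np.float32)))
    print([ (p.round(1).tolist(),ptz(c,p[0],p[1],P[:,2].mean()).round(3).tolist()) for p in rp])
```

```text
top [549.31578947  73.57346491] [528  32  32  66 912] [ 0.7839 -0.539   0.1554] slope [0.075 1.411 0.155] rect ((619.3179931640625, -292.5304260253906), (104.52533721923828, 714.28076171875), 34.44127655029297)
[([528.0, 32.0], [0.871, -0.497, 0.155]), ([559.0, 32.0], [0.872, -0.56, 0.155]), ([559.0, 97.0], [0.739, -0.556, 0.155]), ([528.0, 97.0], [0.738, -0.494, 0.155])]
top [342.4043849  194.55663825] [326 181  34  28 821] [ 0.5415 -0.1303  0.1165] slope [-1.734  2.198  0.117] rect ((520.3297729492188, -61.66120147705078), (58.86280822753906, 213.65411376953125), 17.316946029663086)
[([325.5, 182.60000610351562], [0.565, -0.096, 0.117]), ([358.1000061035156, 180.89999389648438], [0.57, -0.162, 0.117]), ([359.3999938964844, 206.39999389648438], [0.518, -0.165, 0.117]), ([326.79998779296875, 208.10000610351562], [0.514, -0.098, 0.117])]
top [279.31660232 198.38481338] [263 185  33  27 777] [ 0.5321 -0.0024  0.114 ] slope [-1.896  0.417  0.114] rect ((508.1695556640625, -1.6336822509765625), (61.42964553833008, 98.73738098144531), 87.0715560913086)
[([262.79998779296875, 186.5], [0.55
[... 1327 characters left out ...]

[([238.89999389648438, 200.5], [0.514, -0.036, 0.114]), ([272.20001220703125, 190.1999969482422], [0.508, 0.034, 0.114]), ([278.5, 210.6999969482422], [0.559, 0.033, 0.114]), ([245.1999969482422, 220.89999389648438], [0.564, -0.035, 0.114])]
scene [194.54113111 225.58997429] [176 211  39  31 778] [ 0.5438 -0.1313  0.1089] slope [0.972 0.096 0.109] rect ((763.7755126953125, -116.74842834472656), (491.8191833496094, 60.648189544677734), 3.744856119155884)
[([174.5, 219.6999969482422], [0.52, -0.167, 0.109]), ([207.89999389648438, 209.6999969482422], [0.515, -0.1, 0.109]), ([214.39999389648438, 231.39999389648438], [0.567, -0.097, 0.109]), ([181.0, 241.39999389648438], [0.572, -0.162, 0.109])]
```

View pics/crop0.png

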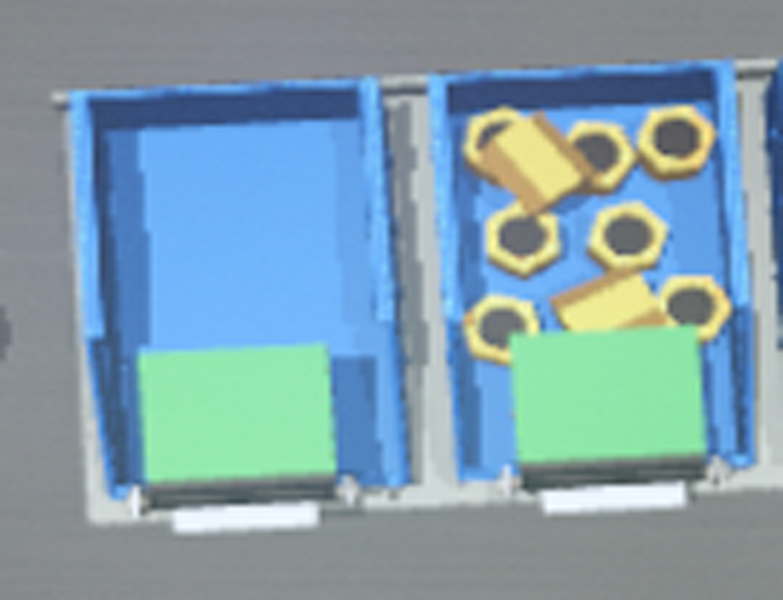

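View pics/crop1.png

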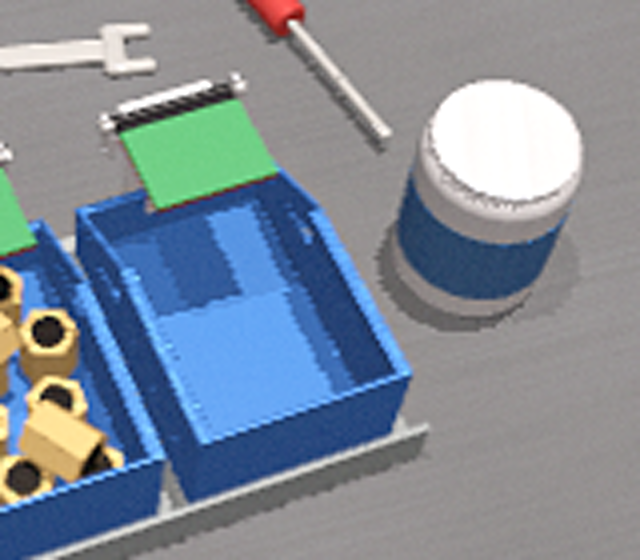

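```bash
cat >> h.py <<'E'
from scipy.spatial.transform import Rotation as Ro
def Rt(yaw,th):
    # tool z = toward robot by th from down, in the bin's x plane; tool y along hinge
    y=np.radians(yaw);t=np.radians(th)
    X=np.array([np.cos(y),np.sin(y),0]);Z=np.array([0,0,1.])
    z=-np.sin(t)*X-np.cos(t)*Z; x=-np.cos(t)*X+np.sin(t)*Z
    return np.c_[x,np.cross(z,x),z]
def rows(way,step=45,ang=8,p=None,R=None):
    """way: list of (p,R) -> rows in tool axes, printed rounded"""
    if p is None:
        s=bot.read_state();p=np.array(s['position']);R=np.array(s['tcp_rot'])
    S=[];T=[]
    for q,Q in way:
        q=np.array(q,float)
        while True:
            d=(q-p)*1000;w=Ro.from_matrix(R.T@Q).as_rotvec()
            n=int(np.ceil(max(np.linalg.norm(d)/step,np.degrees(np.linalg.norm(w))/ang)-0.03))
            if n<1:break
            sl=np.round(R.T@d/n,1);tw=np.round(w/n,3)
            S.append(sl.tolist());T.append(tw.tolist())
            p=p+R@sl/1000;R=R@Ro.from_rotvec(tw).as_matrix()
            if n==1:break
    print(len(S));
    for k in range(0,len(S),12): print('slide',S[k:k+12]);print('twist',T[k:k+12])
    print('end',p)
E
python3 - <<'E'
from h import *
s=bot.read_state();p=s['position']
R=Rt(4,0);print(R)
rows([([.36,.50,.32],Ro.from_rotvec([0,0,.2]).as_matrix()@s['tcp_rot']),([.63,.13,.32],R)])
E
```

```text
[[-0.99756405 -0.06975647 -0.        ]
 [-0.06975647  0.99756405 -0.        ]
 [ 0.          0.         -1.        ]]
15
slide [[-32.5, -5.6, -24.6], [-32.1, -7.2, -24.5], [-31.8, -8.8, -24.6], [-31.2, -10.3, -24.5], [-31.1, -27.7, 0.0], [-30.3, -28.5, 0.0], [-29.6, -29.3, 0.0], [-28.8, -30.1, 0.0], [-28.1, -30.8, 0.0], [-27.2, -31.5, 0.0], [-26.5, -32.2, 0.0], [-25.6, -32.8, 0.1]]
twist [[0.0, -0.0, -0.05], [0.0, -0.0, -0.05], [0.0, -0.0, -0.05], [0.0, -0.0, -0.05], [-0.0, -0.0, -0.026], [-0.0, -0.0, -0.026], [-0.0, -0.0, -0.026], [-0.0, -0.0, -0.025], [-0.0, -0.0, -0.026], [-0.0, -0.0, -0.025], [-0.0, -0.0, -0.026], [-0.0, -0.0, -0.025]]
slide [[-24.8, -33.5, 0.0], [-23.9, -34.1, 0.1], [-23.0, -34.7, 0.0]]
twist [[-0.0, -0.0, -0.026], [-0.001, -0.001, -0.025], [-0.0, -0.0, -0.026]]
end [0.6300294  0.12997775 0.32002983]
```

View pics/wrist0.png

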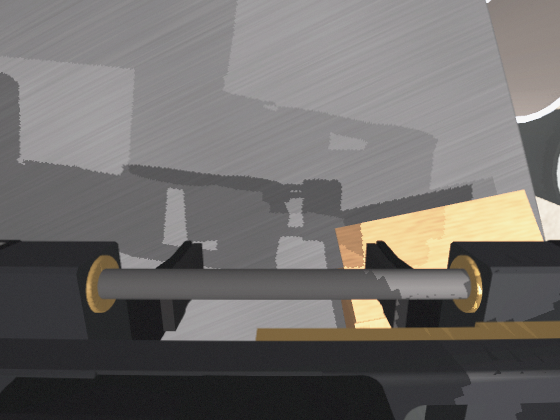

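The wrist picture shows the gripper's guide rod across row ~285, with the fingers at about (185,280) and (390,280). The upper part of the image is a clear view. I'll move over the row with the fingers shut.

Emit:
{"op": "carry_out", "data": {"grip": [-1,-1,-1,-1,-1,-1,-1,-1,-1,-1,-1,-1], "slide": [[-32,-6,-25],[-32,-7,-25],[-32,-9,-25],[-31,-10,-25],[-31,-28,0],[-30,-28,0],[-30,-29,0],[-29,-30,0],[-28,-31,0],[-27,-31,0],[-26,-32,0],[-26,-33,0]], "twist": [[0,0,-0.05],[0,0,-0.05],[0,0,-0.05],[0,0,-0.05],[0,0,-0.026],[0,0,-0.026],[0,0,-0.026],[0,0,-0.026],[0,0,-0.026],[0,0,-0.026],[0,0,-0.026],[0,0,-0.026]]}}

```text
time_s: 1.35
position: [0.5667, 0.2267, 0.3215]
tcp_rot: [[-1.0, -0.025, -0.007], [-0.025, 1.0, -0.006], [0.007, -0.006, -1.0]]
force: [0.2, 1.3, -1.3]
opening: 0.032
```

Run:
```python
from h import *
s=bot.read_state();print(s['position'],s['joint_positions'],s['opening'])
rows([([.62,.13,.30],Rt(4,0))])
```

```text
[0.56667928 0.22668952 0.32148426] [ 11.44964287  23.9669105   76.68996313  -0.24992914  79.77338703
 -79.92188286] 0.031751606327214056
3
slide [[-17.0, -32.6, 7.2], [-16.5, -32.9, 7.2], [-16.0, -33.1, 7.2]]
twist [[-0.002, -0.002, -0.015], [-0.002, -0.002, -0.015], [-0.001, -0.003, -0.015]]
end [0.61996169 0.1300478  0.29999007]
```

Emit:
{"op": "carry_out", "data": {"grip": [-1,-1,-1,-1], "slide": [[-17,-33,7],[-17,-33,7],[-16,-33,7],[0,0,0]], "twist": [[0,0,-0.015],[0,0,-0.015],[0,0,-0.015],[0,0,0]]}}

```text
time_s: 1.75
position: [0.6253, 0.1201, 0.2983]
tcp_rot: [[-0.998, -0.066, -0.006], [-0.066, 0.998, -0.007], [0.007, -0.007, -1.0]]
force: [-0.8, -0.0, -0.1]
opening: 0.008
```

Run:
```python
from h import *
import pickle
s=bot.read_state();print(s['position'],s['joint_positions'],s['tcp_rot'])
c=bot.capture('wrist');save(c,'w1.png');pickle.dump((c,s),open('w1.pkl','wb'))
```

```text
[0.62528843 0.12013642 0.29827022] [  1.03625692  27.31783848  74.65974536  -0.41966975  78.39467429
 -92.64321282] [[-0.99781979 -0.06569018 -0.00636081]
 [-0.06564349  0.9978165  -0.00729104]
 [ 0.00682587 -0.0068576  -0.99995319]]
```

View pics/w1.png

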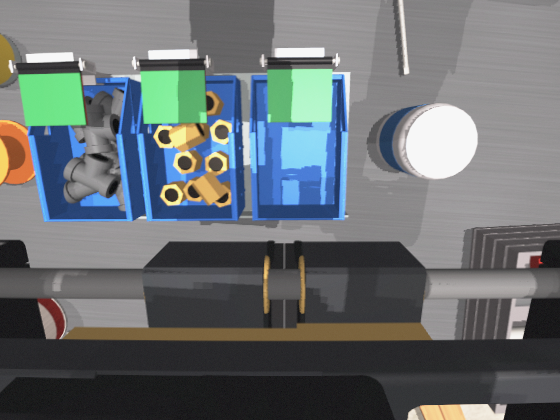

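The wrist view shows empty bin's marker at about (268..333, 68..122). I'll measure it in an enlarged crop.

Run:
```python
from h import *
import pickle
c,s=pickle.load(open('w1.pkl','rb'))
cv2.imwrite('pics/w1c.png',cv2.resize(c['color'][40:140,245:355,::-1],None,fx=6,fy=6,interpolation=cv2.INTER_CUBIC))
hsv=cv2.cvtColor(c['color'],cv2.COLOR_RGB2HSV)
m=cv2.inRange(hsv,(45,90,60),(80,255,255))
n,l,st,ce=cv2.connectedComponentsWithStats(m)
for i in range(1,n):
    if st[i,4]<1000: continue
    print(st[i])
    cnt=cv2.findContours((l==i).astype(np.uint8),cv2.RETR_EXTERNAL,2)[0][0]
    ap=cv2.approxPolyDP(cnt,4,True)[:,0]
    e=cv2.erode((l==i).astype(np.uint8),np.ones((7,7)))>0
    ys,xs=np.where(e)
    P=np.array([pt(c,x,y,s,d=c['depth'][y,x]) for x,y in zip(xs,ys)])
    A=np.c_[P[:,:2]-P[:,:2].mean(0),np.ones(len(P))]
    q=np.linalg.lstsq(A,P[:,2],rcond=None)[0];print('mean',P.mean(0).round(4),'plane',q.round(3),'std',P[:,2].std())
    for z in(.106,):
        for a in ap: print(a,ptz(c,a[0],a[1],z,s).round(4))
    for r in range(ys.min(),ys.max()+1,4): print(r,np.median(P[ys==r],0).round(4))
```

```text
[ 267   69   27   53 1296]
mean [0.5229 0.1081 0.1088] plane [0.186 0.225 0.109] std 0.017268219257718532
[267  70] [0.4997 0.0935 0.106 ]
[270 121] [0.5497 0.0995 0.106 ]
[292 121] [0.5482 0.1226 0.106 ]
[293  69] [0.497  0.1199 0.106 ]
72 [0.5009 0.1074 0.1072]
76 [0.5047 0.1066 0.107 ]
80 [0.5087 0.1069 0.1075]
84 [0.5124 0.1076 0.1073]
88 [0.5163 0.1079 0.1078]
92 [0.5204 0.1082 0.1082]
96 [0.5242 0.1084 0.1079]
100 [0.5282 0.1081 0.1081]
104 [0.5322 0.1084 0.1083]
108 [0.5361 0.1087 0.1084]
112 [0.5401 0.11   0.1084]
116 [0.5441 0.1097 0.1084]
[ 141   70   66   54 3373]
mean [ 0.5317 -0.0007  0.1109] plane [0.28  0.52  0.111] std 0.023564517107306403
[141  71] [ 0.5085 -0.0358  0.106 ]
[144 123] [ 0.5603 -0.0343  0.106 ]
[206 122] [0.5552 0.0319 0.106 ]
[204  70] [0.5037 0.0292 0.106 ]
73 [0.5078 0.0137 0.1073]
77 [ 0.5126 -0.0027  0.1075]
81 [ 0.5164 -0.0021  0.108 ]
85 [ 0.5206 -0.0021  0.1085]
89 [ 0.5244 -0.0016  0.1086]
93 [ 0.5283 -0.0012  0.1093]
97 [ 0.5321 -0.0015  0.1092]
101 [ 0.5362 -0.0006  0.1096]
105 [ 0.5402 -0.0007  0.1101]
109 [ 5.442e-01 -1.000e-04  1.102e-01]
113 [ 5.481e-01 -1.000e-04  1.104e-01]
117 [0.5522 0.0007 0.1108]
[  18   72   69   54 3213]
mean [ 0.5416 -0.1292  0.11  ] plane [0.145 0.739 0.11 ] std 0.025312678116123477
[79 72] [ 0.5129 -0.1009  0.106 ]
[19 74] [ 0.5181 -0.1655  0.106 ]
[ 26 125] [ 0.5699 -0.164   0.106 ]
[ 85 124] [ 0.5651 -0.0984  0.106 ]
76 [ 0.5178 -0.1158  0.1073]
80 [ 0.5225 -0.1323  0.1074]
84 [ 0.5265 -0.1305  0.1079]
88 [ 0.5305 -0.1318  0.1077]
92 [ 0.5344 -0.1316  0.1077]
96 [ 0.5384 -0.1305  0.1081]
100 [ 0.5425 -0.1292  0.1083]
104 [ 0.5465 -0.1296  0.1083]
108 [ 0.5505 -0.1302  0.1083]
112 [ 0.5546 -0.1294  0.1086]
116 [ 0.5587 -0.1289  0.1089]
120 [ 0.5628 -0.1289  0.1089]
```

View pics/w1c.png

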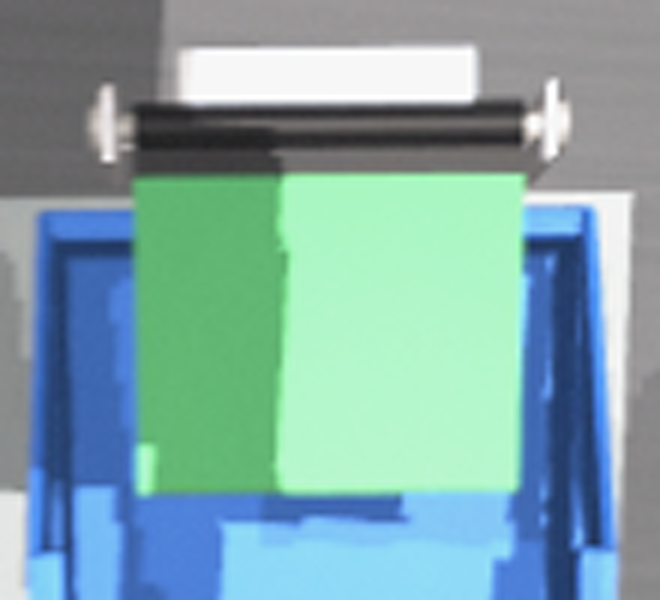

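Run:
```python
from h import *
import pickle
c,s=pickle.load(open('w1.pkl','rb'))
for u,v,z in((267.5,69.2,.106),(332.5,69,.106),(269,122,.108),(331.7,121.8,.108),(263,61.5,.104),(336,61,.104)): print(ptz(c,u,v,z,s).round(4))
```

```text
[0.4989 0.094  0.106 ]
[0.4943 0.16   0.106 ]
[0.5509 0.0986 0.108 ]
[0.5462 0.1641 0.108 ]
[0.4915 0.0889 0.104 ]
[0.4861 0.163  0.104 ]
```

```bash
cat >> h.py <<'E'
H=np.array([.489,.127,.104]);YAW=4.1
def W(r,z): y=np.radians(YAW);return np.array([H[0]+r*np.cos(y)/1000,H[1]+r*np.sin(y)/1000,z/1000])
def B(p):
    y=np.radians(YAW);d=(np.array(p)-H)*1000;return np.array([d[0]*np.cos(y)+d[1]*np.sin(y),-d[0]*np.sin(y)+d[1]*np.cos(y),p[2]*1000])
def plan(ph,s=50):
    th=50. if ph<=40 else max(0,50-50*(ph-40)/125.)
    f,t=np.radians(ph),np.radians(th)
    u=np.array([np.cos(f),np.sin(f)]);n=np.array([np.sin(f),-np.cos(f)])
    if ph<=40: c=60*u+2*n-(60-s)*np.array([np.sin(t),np.cos(t)])
    else: c=s*u+2*n
    tcp=c-9.5*np.array([-np.cos(t),np.sin(t)])
    return W(tcp[0],tcp[1]+104),Rt(YAW,th)
E
python3 - <<'E'
from h import *
R=Rt(YAW,50)
rows([(W(115,260),R)])
for a in range(0,181,20): p,_=plan(a);print(a,B(p).round(1))
E
```

```text
7
slide [[2.8, 2.1, 5.5], [2.0, 2.1, 5.8], [1.3, 2.1, 6.1], [0.6, 2.1, 6.2], [-0.2, 2.0, 6.2], [-1.0, 2.1, 6.1], [-1.8, 2.0, 5.9]]
twist [[-0.0, 0.124, -0.001], [-0.0, 0.124, -0.001], [-0.001, 0.123, -0.001], [-0.0, 0.124, -0.001], [-0.001, 0.123, -0.001], [-0.0, 0.124, -0.001], [-0.001, 0.123, -0.001]]
end [0.60373663 0.13520586 0.25996125]
0 [58.4  0.  88.3]
20 [ 55.5  -0.  108.9]
40 [ 45.7  -0.  127.3]
60 [ 33.8   0.  139.9]
80 [ 18.5   0.  147.6]
100 [  1.8   0.  149.4]
120 [-14.2   0.  145.4]
140 [-27.7  -0.  136. ]
160 [-36.8   0.  122.6]
180 [-40.5   0.  106. ]
```

Emit:
{"op": "carry_out", "data": {"grip": [-1,-1,-1,-1,-1,-1,-1,-1], "slide": [[3,2,5],[2,2,6],[1,2,6],[0,2,6],[0,2,6],[-1,2,6],[-2,2,6],[0,0,0]], "twist": [[0,0.124,0],[0,0.124,0],[0,0.124,0],[0,0.124,0],[0,0.124,0],[0,0.124,0],[0,0.124,0],[0,0,0]]}}

```text
time_s: 2.6
position: [0.597, 0.1452, 0.2613]
tcp_rot: [[-0.611, -0.075, -0.788], [-0.045, 0.997, -0.061], [0.79, -0.002, -0.613]]
force: [-1.0, -0.3, -0.8]
opening: 0.002
```

Run:
```python
from h import *
s=bot.read_state();print(B(s['position']),s['joint_positions'],s['tcp_rot'])
c=bot.capture('scene');save(c,'s2.png');c=bot.capture('wrist');save(c,'w2.png')
R=Rt(YAW,50)
rows([(W(80,130),R),(W(80,83),R)],step=30)
```

```text
[109.04398152  10.46897835 261.30210018] [  3.59091574  54.04229658  44.50353909  -0.89185818 133.67054265
 -90.97448601] [[-0.61097097 -0.07533494 -0.78806035]
 [-0.0446128   0.99715638 -0.06073594]
 [ 0.79039495 -0.00195032 -0.6125945 ]]
7
slide [[-17.8, -2.0, 21.6], [-17.6, -2.0, 21.7], [-17.5, -2.0, 21.8], [-17.4, -2.0, 21.8], [-17.3, -2.1, 22.0], [-18.0, 0.0, 15.1], [-18.0, 0.0, 15.1]]
twist [[-0.001, -0.006, 0.0], [-0.001, -0.006, 0.0], [-0.001, -0.006, 0.0], [-0.001, -0.006, 0.0], [-0.0, -0.005, 0.001], [-0.0, -0.0, -0.0], [-0.0, -0.0, -0.0]]
end [0.56876523 0.13270244 0.08299133]
```

View pics/s2.png

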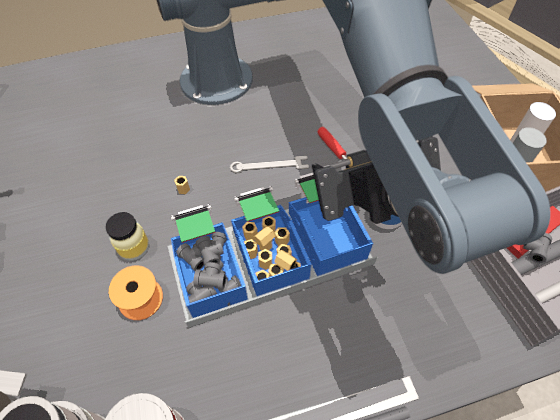

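View pics/w2.png

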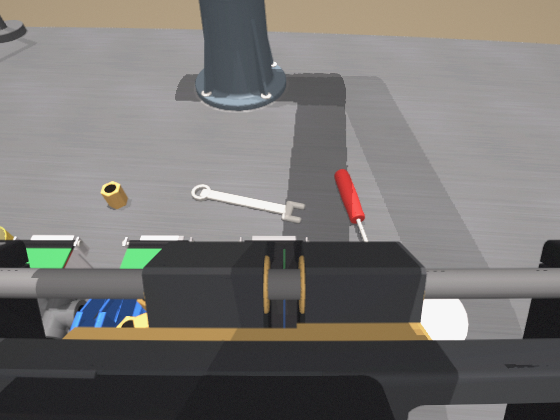

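Run:
```python
from h import *
c=bot.capture('scene')
for u,v in((430,230),(430,262),(410,200),(470,190),(540,230),(500,225),(460,260),(380,110),(345,190),(325,195),(370,210),(435,150),(395,215),(395,30)): print((u,v),pt(c,u,v).round(3), B(pt(c,u,v)).round(0))
c=bot.capture('top');save(c,'t2.png')
for u,v in((141,185),): print(pt(c,u,v))
```

```text
(430, 230) [0.847 0.103 0.468] [355. -49. 468.]
(430, 262) [0.861 0.11  0.425] [370. -44. 425.]
(410, 200) [0.805 0.105 0.458] [313. -45. 458.]
(470, 190) [0.831 0.144 0.494] [342.  -7. 494.]
(540, 230) [0.874 0.212 0.46 ] [390.  57. 460.]
(500, 225) [0.866 0.162 0.48 ] [378.   8. 480.]
(460, 260) [0.88 0.12 0.46] [390. -35. 460.]
(380, 110) [0.718 0.101 0.501] [226. -42. 501.]
(345, 190) [0.693 0.093 0.334] [201. -49. 334.]
(325, 195) [0.694 0.063 0.335] [200. -79. 335.]
(370, 210) [0.743 0.106 0.35 ] [252. -39. 350.]
(435, 150) [0.67  0.238 0.347] [189.  98. 347.]
(395, 215) [0.601 0.273 0.06 ] [123. 137.  60.]
(395, 30) [0.651 0.139 0.546] [163.   0. 546.]
[0.49892162 0.13061364 0.65982876]
```

View pics/t2.png

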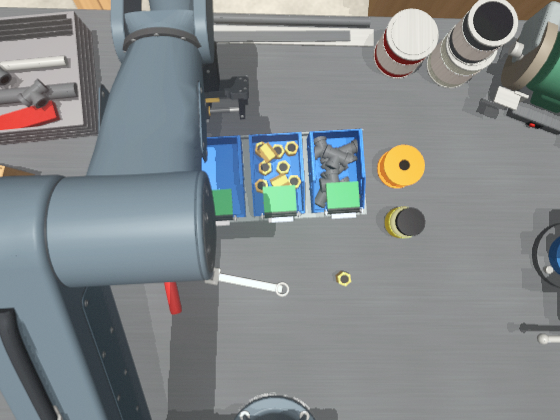

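The arm is clear. The wrist sits at about (0.85, 0.15, 0.43) and the tin lies well below it. I'll descend to just behind the free edge, stopping above it first.

Emit:
{"op": "carry_out", "data": {"grip": [-1,-1,-1,-1,-1,-1], "slide": [[-18,-2,22],[-18,-2,22],[-18,-2,22],[-17,-2,22],[-17,-2,20],[0,0,0]], "twist": [[0,-0.006,0],[0,-0.006,0],[0,-0.006,0],[0,-0.006,0],[0,-0.005,0],[0,0,0]]}}

```text
time_s: 3.4
position: [0.576, 0.1327, 0.1489]
tcp_rot: [[-0.678, -0.075, -0.731], [-0.049, 0.997, -0.057], [0.733, -0.004, -0.68]]
force: [-0.1, -0.5, 0.5]
opening: 0.004
```

Run:
```python
from h import *
s=bot.read_state();print(B(s['position']),s['joint_positions'],s['force'])
R=Rt(YAW,50)
rows([(W(80,83),R),(W(58,83),R)],step=12)
```

```text
[ 87.18521453  -0.50256751 148.87732697] [  2.8048757   55.43853358  56.32561125  -1.37307503 115.38076178
 -91.46380097] [-0.07131298 -0.49280147  0.47645752]
8
slide [[-7.2, 0.1, 8.3], [-7.3, 0.1, 8.3], [-7.4, 0.1, 8.2], [-7.4, 0.1, 8.2], [-7.5, 0.1, 8.1], [-7.6, 0.1, 8.1], [7.1, 0.0, 8.4], [7.0, 0.0, 8.4]]
twist [[-0.001, 0.008, -0.0], [-0.001, 0.008, -0.0], [-0.001, 0.008, -0.0], [-0.001, 0.009, -0.0], [-0.001, 0.008, -0.0], [-0.0, 0.009, -0.0], [-0.0, -0.0, -0.0], [-0.0, -0.0, -0.0]]
end [0.54687202 0.13111268 0.08300735]
```

Emit:
{"op": "carry_out", "data": {"grip": [-1,-1,-1,-1,-1,-1,-1], "slide": [[-7,0,8],[-7,0,8],[-7,0,8],[-7,0,8],[-8,0,8],[-8,0,8],[0,0,0]], "twist": [[0,0.008,0],[0,0.008,0],[0,0.008,0],[0,0.009,0],[0,0.008,0],[0,0.009,0],[0,0,0]]}}

```text
time_s: 4.1
position: [0.5732, 0.1326, 0.0865]
tcp_rot: [[-0.649, -0.075, -0.757], [-0.046, 0.997, -0.06], [0.759, -0.004, -0.651]]
force: [-0.4, 0.7, -0.0]
opening: 0.006
```

Run:
```python
from h import *
s=bot.read_state();print(B(s['position']),s['joint_positions'],s['force'],s['tcp_rot'][:,2])
c=bot.capture('scene');save(c,'s3.png')
cv2.imwrite('pics/s3c.png',cv2.resize(c['color'][130:310,240:440,::-1],None,fx=3.3,fy=3.3))
R=Rt(YAW,50)
rows([(W(80,83),R),(W(58,83),R)],step=8)
```

```text
[84.41922585 -0.44654163 86.47724464] [  2.82296938  60.5678549   56.11397093  -1.38312325 112.69076729
 -91.33936043] [-0.4236639   0.66912963 -0.01343537] [-0.75682158 -0.0596154  -0.65089715]
4
slide [[-0.2, 0.5, 6.4], [4.7, -0.0, 5.6], [4.7, -0.0, 5.6], [4.8, -0.0, 5.6]]
twist [[-0.005, 0.012, -0.001], [-0.0, -0.0, 0.0], [-0.0, -0.0, 0.0], [-0.0, -0.0, 0.0]]
end [0.54685454 0.13115519 0.08303161]
```

View pics/s3c.png

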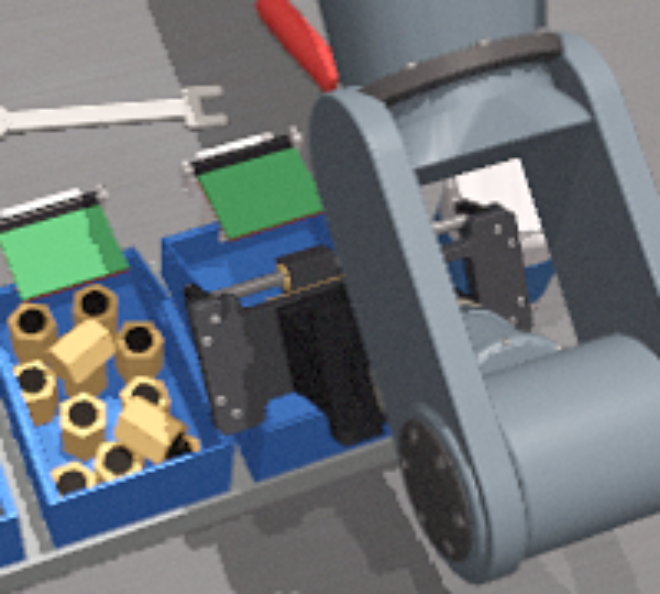

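The crop shows the marker clear, with the gripper behind the free edge and its body above the bin walls. I'll slip the tip under the edge now.

Emit:
{"op": "carry_out", "data": {"grip": [-1,-1,-1,-1,-1], "slide": [[0,0,6],[5,0,6],[5,0,6],[5,0,6],[0,0,0]], "twist": [[0,0.012,0],[0,0,0],[0,0,0],[0,0,0],[0,0,0]]}}

```text
time_s: 4.65
position: [0.5433, 0.1304, 0.084]
tcp_rot: [[-0.64, -0.075, -0.764], [-0.045, 0.997, -0.06], [0.767, -0.004, -0.642]]
force: [-0.3, -0.4, 0.3]
opening: 0.002
```

Run:
```python
from h import *
s=bot.read_state();print(B(s['position']),s['force'],s['tcp_rot'][:,2])
rows([plan(a) for a in range(0,41,5)],step=12)
```

```text
[54.3876822  -0.50802519 84.01042675] [-0.29205521 -0.35437005  0.32259293] [-0.76441562 -0.0602389  -0.64190345]
9
slide [[0.7, 0.5, -5.9], [4.0, -0.0, -3.3], [4.3, -0.0, -2.9], [4.6, -0.0, -2.6], [4.8, -0.0, -2.2], [4.9, -0.0, -1.7], [5.1, -0.0, -1.3], [5.2, -0.0, -0.9], [5.2, -0.0, -0.4]]
twist [[-0.005, -0.001, -0.001], [-0.0, -0.0, 0.0], [-0.0, -0.0, 0.0], [-0.0, -0.0, 0.0], [-0.0, -0.0, 0.0], [-0.0, -0.0, 0.0], [-0.0, -0.0, 0.0], [-0.0, -0.0, 0.0], [-0.0, -0.0, 0.0]]
end [0.53457824 0.13028044 0.1273552 ]
```

Emit:
{"op": "carry_out", "data": {"grip": [-1,-1,-1,-1,-1,-1,-1,-1], "slide": [[2,0,-4],[4,0,-3],[4,0,-3],[5,0,-3],[5,0,-2],[5,0,-2],[5,0,-1],[0,0,0]], "twist": [[0,0,0],[0,0,0],[0,0,0],[0,0,0],[0,0,0],[0,0,0],[0,0,0],[0,0,0]]}}

```text
time_s: 5.45
position: [0.5388, 0.1301, 0.123]
tcp_rot: [[-0.644, -0.075, -0.761], [-0.046, 0.997, -0.06], [0.763, -0.004, -0.646]]
force: [-0.5, 0.0, 0.3]
opening: 0.005
```

Run:
```python
from h import *
s=bot.read_state();print(B(s['position']),s['force'],s['tcp_rot'][:,2])
c=bot.capture('scene');save(c,'s4.png')
cv2.imwrite('pics/s4c.png',cv2.resize(c['color'][130:310,240:440,::-1],None,fx=3.3,fy=3.3))
for a in(20,25,30,35,40,45): print(a,B(plan(a)[0]))
rows([plan(a) for a in range(35,96,6)],step=12)
```

```text
[ 49.85221894  -0.4520491  123.00809149] [-0.46939069  0.04755997  0.30912133] [-0.76103742 -0.06005252 -0.64592239]
20 [ 5.55116354e+01 -1.15463195e-14  1.08936525e+02]
25 [5.36697416e+01 1.77635684e-15 1.13839182e+02]
30 [ 5.14075621e+01 -1.11022302e-14  1.18562651e+02]
35 [4.87423134e+01 1.15463195e-14 1.23070984e+02]
40 [ 4.56942797e+01 -9.76996262e-15  1.27329869e+02]
45 [4.31262934e+01 1.02140518e-14 1.30881250e+02]
11
slide [[1.0, 0.4, 0.6], [6.1, 0.0, -0.5], [5.2, 0.0, -0.2], [5.3, 0.1, 0.0], [5.1, -0.0, 0.4], [5.2, -0.0, 0.7], [5.0, -0.0, 1.0], [5.0, -0.0, 1.3], [4.8, -0.0, 1.7], [4.7, -0.0, 1.9], [4.5, -0.0, 2.3]]
twist [[-0.006, 0.004, -0.001], [0.0, -0.007, 0.0], [0.0, -0.042, 0.0], [0.0, -0.042, 0.0], [0.0, -0.042, 0.0], [0.001, -0.042, 0.0], [-0.0, -0.041, 0.0], [-0.0, -0.042, 0.0], [-0.0, -0.042, 0.0], [-0.0, -0.042, 0.0], [-0.0, -0.042, 0.0]]
end [0.49501524 0.1274648  0.1494662 ]
```

View pics/s4c.png

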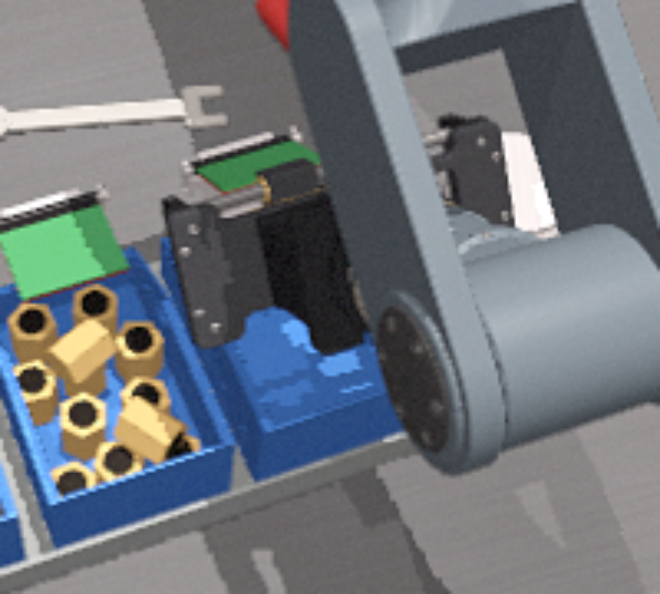

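Run:
```python
from h import *
s=bot.read_state();c=bot.capture('wrist');save(c,'w4.png')
c=bot.capture('scene')
hsv=cv2.cvtColor(c['color'],cv2.COLOR_RGB2HSV)
m=cv2.inRange(hsv,(45,90,40),(80,255,255));m[:,:295]=0;m[:,350:]=0
m=cv2.erode(m,np.ones((3,3)))
P=np.array([B(pt(c,x,y,d=c['depth'][y,x])) for y,x in np.argwhere(m>0)])
P=P[np.argsort(P[:,0])];print(P[::max(1,len(P)//12)].round(0))
print(np.degrees(np.arctan(np.polyfit(P[:,0],P[:,2],1)[0])))
```

```text
[[  9.  15. 113.]
 [ 13.   0. 116.]
 [ 15. -21. 118.]
 [ 17. -15. 119.]
 [ 20.  23. 122.]
 [ 22.  -6. 124.]
 [ 24.  13. 124.]
 [ 26.  -1. 126.]
 [ 28.  24. 128.]
 [ 31. -17. 130.]
 [ 34. -27. 131.]
 [ 39. -16. 136.]]
54.466150325143126
```

View pics/w4.png

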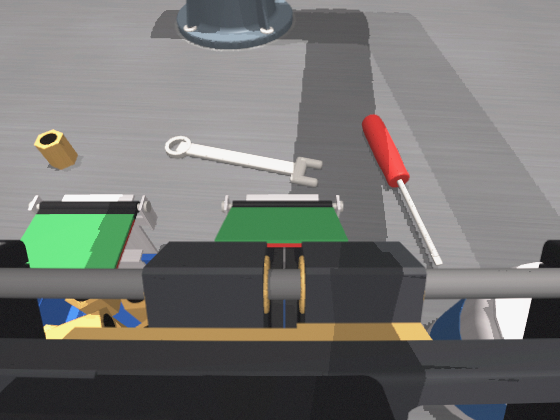

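The marker is up at about 37° from the depth points, which matches the planned 35°. I'll continue along the arc.

Emit:
{"op": "carry_out", "data": {"grip": [-1,-1,-1,-1,-1,-1,-1,-1,-1,-1,-1,-1], "slide": [[1,0,0],[6,0,0],[5,0,0],[5,0,0],[5,0,0.5],[5,0,0.5],[5,0,1],[5,0,1.5],[5,0,1.5],[5,0,2],[4.5,0,2],[0,0,0]], "twist": [[0,0,0],[0,0,0],[0,-0.042,0],[0,-0.042,0],[0,-0.042,0],[0,-0.042,0],[0,-0.042,0],[0,-0.042,0],[0,-0.042,0],[0,-0.042,0],[0,-0.042,0],[0,0,0]]}}

```text
time_s: 6.8
position: [0.4926, 0.1266, 0.1494]
tcp_rot: [[-0.887, -0.075, -0.456], [-0.065, 0.997, -0.038], [0.457, -0.004, -0.889]]
force: [0.8, -0.0, 0.1]
opening: 0.005
```

Run:
```python
from h import *
s=bot.read_state();print(B(s['position']),s['force'],s['tcp_rot'][:,2])
c=bot.capture('scene');save(c,'s5.png')
cv2.imwrite('pics/s5c.png',cv2.resize(c['color'][110:290,240:440,::-1],None,fx=3.3,fy=3.3))
for a in range(75,111,5): print(a,B(plan(a)[0]))
rows([plan(a) for a in range(96,157,6)],step=12)
```

```text
[  3.56205431  -0.61647913 149.40864747] [ 0.7920743  -0.00737406  0.13741811] [-0.45569376 -0.03768666 -0.88933847]
75 [ 2.25584654e+01 -1.06581410e-14  1.46194693e+02]
80 [1.85278813e+01 6.66133815e-16 1.47580759e+02]
85 [ 1.44066334e+01 -9.32587341e-15  1.48601190e+02]
90 [1.02272413e+01 7.66053887e-15 1.49250000e+02]
95 [6.02260439e+00 1.16018306e-14 1.49524067e+02]
100 [1.82575006e+00 1.69309011e-15 1.49423158e+02]
105 [-2.33041875e+00 -5.55111512e-16  1.48949931e+02]
110 [-6.41337531e+00 -1.28785871e-14  1.48109909e+02]
11
slide [[-0.5, 0.7, -0.7], [4.3, 0.0, 2.5], [4.1, 0.0, 2.8], [4.0, 0.0, 3.1], [3.7, 0.0, 3.3], [3.4, 0.0, 3.6], [3.3, 0.0, 3.7], [2.9, 0.0, 3.9], [2.7, 0.0, 4.2], [2.3, 0.0, 4.2], [2.1, 0.0, 4.4]]
twist [[-0.005, 0.007, 0.001], [0.0, -0.042, 0.0], [0.0, -0.042, 0.0], [0.0, -0.042, 0.0], [0.0, -0.042, 0.0], [0.0, -0.041, 0.0], [0.0, -0.042, 0.0], [0.0, -0.042, 0.0], [0.0, -0.042, 0.0], [0.0, -0.042, 0.0], [0.0, -0.042, 0.0]]
end [0.4537348  0.1244666  0.12561364]
```

View pics/s5c.png

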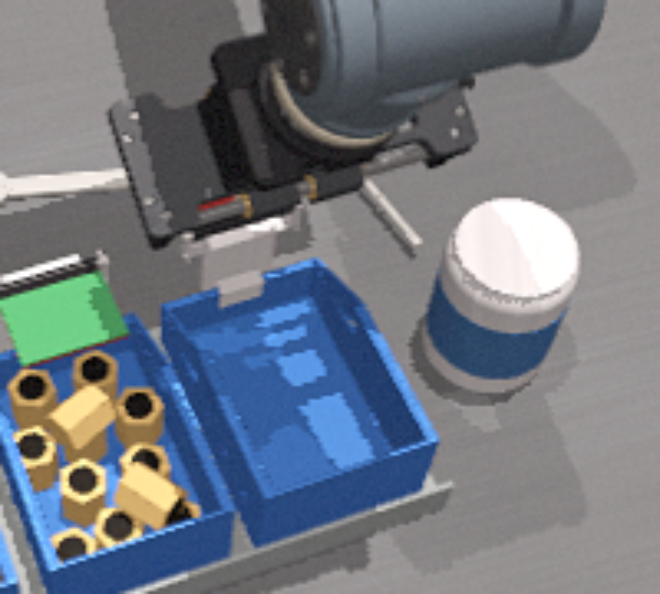

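A red strip shows by the fingers and the marker is past upright (about 98°). I'll keep going.

Emit:
{"op": "carry_out", "data": {"grip": [-1,-1,-1,-1,-1,-1,-1,-1,-1,-1,-1], "slide": [[4,0,2.5],[4,0,3],[4,0,3],[4,0,3],[3.5,0,3.5],[3,0,3.5],[3,0,4],[2.5,0,4],[2.5,0,4],[2,0,4],[0,0,0]], "twist": [[0,-0.042,0],[0,-0.042,0],[0,-0.042,0],[0,-0.042,0],[0,-0.042,0],[0,-0.042,0],[0,-0.042,0],[0,-0.042,0],[0,-0.042,0],[0,-0.042,0],[0,0,0]]}}

```text
time_s: 7.95
position: [0.4602, 0.1232, 0.1232]
tcp_rot: [[-0.996, -0.073, -0.043], [-0.073, 0.997, -0.007], [0.043, -0.004, -0.999]]
force: [-0.5, 0.5, -0.6]
opening: 0.006
```

Run:
```python
from h import *
s=bot.read_state();print(B(s['position']),s['force'],s['tcp_rot'][:,2])
c=bot.capture('wrist');save(c,'w6.png')
for a in range(145,181,5): print(a,B(plan(a)[0]))
rows([plan(a) for a in (160,165,170,174,177)],step=12)
```

```text
[-28.98503     -1.77216168 123.23192635] [-0.4706817   0.45447483 -0.61379303] [-0.04258361 -0.00688981 -0.99906915]
145 [-3.04029027e+01 -1.77635684e-15  1.32994981e+02]
150 [-3.28533122e+01  2.66453526e-15  1.29739030e+02]
155 [-3.49932944e+01  1.77635684e-15  1.26280842e+02]
160 [-3.68063779e+01  2.66453526e-15  1.22648847e+02]
165 [-3.82786532e+01  2.66453526e-15  1.18872804e+02]
170 [-3.93930913e+01  6.21724894e-15  1.14652024e+02]
175 [-4.01354234e+01 -5.32907052e-15  1.10350177e+02]
180 [-4.05000000e+01  6.21724894e-15  1.06000000e+02]
5
slide [[9.2, 1.9, 1.3], [1.4, -0.0, 3.8], [1.1, -0.0, 4.2], [0.6, -0.0, 3.4], [0.3, -0.0, 2.6]]
twist [[-0.004, -0.006, 0.001], [0.0, -0.035, 0.0], [0.0, -0.0, 0.0], [0.0, -0.0, 0.0], [0.0, -0.0, 0.0]]
end [0.44878104 0.12412787 0.10866026]
```

View pics/w6.png

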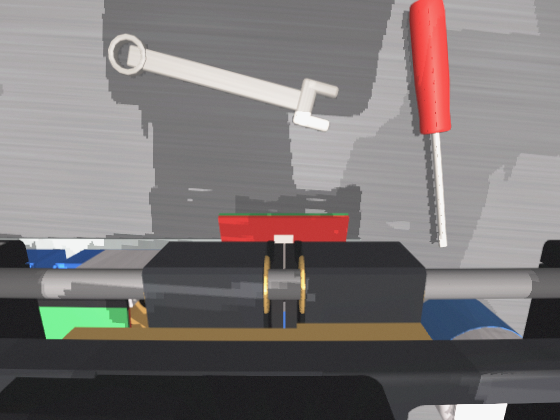

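The red face with its white bar is up at about (285,228), and the marker is near 155°. Now the last gentle press down.

Emit:
{"op": "carry_out", "data": {"grip": [-1,-1,-1,-1,-1,-1], "slide": [[4,1,1],[4,1,2],[2,0,3],[1,0,4],[1,0,3],[0,0,0]], "twist": [[0,-0.02,0],[0,-0.02,0],[0,0,0],[0,0,0],[0,0,0],[0,0,0]]}}

```text
time_s: 8.6
position: [0.4563, 0.124, 0.1103]
tcp_rot: [[-0.997, -0.072, 0.002], [-0.072, 0.997, -0.004], [-0.002, -0.004, -1.0]]
force: [-0.1, -0.5, 0.6]
opening: 0.005
```

Run:
```python
from h import *
s=bot.read_state();print(B(s['position']),s['force'],s['tcp_rot'][:,2])
```

```text
[-32.82624012  -0.60578929 110.25079546] [-0.05155346 -0.5196812   0.62094802] [ 0.00202396 -0.00405251 -0.99998974]
```

Emit:
{"op": "carry_out", "data": {"grip": [-1,-1,-1,-1], "slide": [[2,0,1],[2,0,1.5],[0,0,1],[0,0,0]], "twist": [[0,0,0],[0,0,0],[0,0,0],[0,0,0]]}}

```text
time_s: 9.0
position: [0.4531, 0.1237, 0.1064]
tcp_rot: [[-0.997, -0.072, 0.003], [-0.072, 0.997, -0.004], [-0.003, -0.004, -1.0]]
force: [-0.0, 0.1, 0.2]
opening: 0.007
```

Run:
```python
from h import *
s=bot.read_state();print(B(s['position']),s['force'],s['moment'],s['tcp_rot'][:,2])
```

```text
[-36.01918155  -0.7750079  106.43341174] [-0.03201648  0.10709302  0.24484993] [ 0.07326186 -0.00022632 -0.03449847] [ 0.00280454 -0.00405492 -0.99998785]
```

Emit:
{"op": "carry_out", "data": {"grip": [-1,-1,-1], "slide": [[0,0,1],[0,0,0.5],[0,0,0]], "twist": [[0,0,0],[0,0,0],[0,0,0]]}}

```text
time_s: 9.3
position: [0.4532, 0.1237, 0.1066]
tcp_rot: [[-0.997, -0.072, 0.004], [-0.072, 0.997, -0.004], [-0.003, -0.004, -1.0]]
force: [0.1, 0.8, 0.5]
opening: 0.007
```

Run:
```python
from h import *
s=bot.read_state();print(B(s['position']),s['force'],s['moment'])
c=bot.capture('scene');save(c,'s7.png')
R=s['tcp_rot']
rows([(np.array([.455,.124,.17]),R),([.50,.127,.32],R)],step=30)
```

```text
[-35.94712548  -0.77053695 106.57955088] [0.09164566 0.80340539 0.51271277] [0.03398806 0.0034274  0.07812013]
9
slide [[-0.7, -0.0, -21.2], [-0.7, -0.0, -21.1], [-0.6, -0.1, -21.2], [-7.6, -0.1, -25.0], [-7.6, -0.2, -25.0], [-7.6, -0.1, -25.0], [-7.6, -0.2, -24.9], [-7.6, -0.1, -25.0], [-7.6, -0.2, -24.9]]
twist [[0.0, 0.0, -0.0], [0.0, 0.0, -0.0], [0.0, 0.0, -0.0], [0.0, 0.0, -0.0], [0.0, 0.0, -0.0], [0.0, 0.0, -0.0], [0.0, 0.0, -0.0], [0.0, 0.0, -0.0], [0.0, 0.0, -0.0]]
end [0.49997157 0.12698063 0.31997485]
```

The tip no longer goes down (z = 106.5 mm, the height expected when flat), so it is at the stop. I'll retreat straight up, then back.

Emit:
{"op": "carry_out", "data": {"grip": [-1,-1,-1,-1,-1,-1,-1,-1,-1,-1,-1,-1], "slide": [[0,0,-5],[0,0,-15],[0,0,-25],[0,0,-30],[0,0,-30],[0,0,-30],[-15,0,-30],[-30,0,-25],[-30,0,-10],[-30,0,0],[-20,0,0],[0,0,0]], "twist": [[0,0,0],[0,0,0],[0,0,0],[0,0,0],[0,0,0],[0,0,0],[0,0,0],[0,0,0],[0,0,0],[0,0,0],[0,0,0],[0,0,0]]}}

```text
time_s: 10.55
position: [0.5783, 0.134, 0.3164]
tcp_rot: [[-0.997, -0.073, 0.001], [-0.073, 0.997, -0.004], [-0.001, -0.004, -1.0]]
force: [0.3, -0.5, -0.4]
opening: 0.003
```

Run:
```python
from h import *
s=bot.read_state();print(s['position'],s['force'])
c=bot.capture('wrist');save(c,'w8.png')
hsv=cv2.cvtColor(c['color'],cv2.COLOR_RGB2HSV)
m=(cv2.inRange(hsv,(0,150,60),(8,255,255))|cv2.inRange(hsv,(172,150,60),(180,255,255)))
m[150:]=0;m[:,:220]=0;m[:,370:]=0;m=cv2.erode(m,np.ones((3,3)))
P=np.array([B(pt(c,x,y,s,d=c['depth'][y,x])) for y,x in np.argwhere(m>0)])
if len(P):
  P=P[(abs(P[:,1])<45)&(P[:,2]>80)&(P[:,2]<140)]
  print(len(P),P.min(0),P.max(0),np.median(P,0));q=np.polyfit(P[:,0],P[:,2],1);print('slope',q)
c=bot.capture('scene');save(c,'s8.png')
```

```text
[0.57825455 0.13398103 0.31641863] [ 0.32718479 -0.51260954 -0.41452865]
1127 [-59.67052709 -33.45368596 103.83329963] [-9.96729369e+00 -5.87980660e-02  1.08841523e+02] [-32.52624403 -21.30478854 106.72605072]
slope [5.57295412e-03 1.06894643e+02]
```

View pics/w8.png

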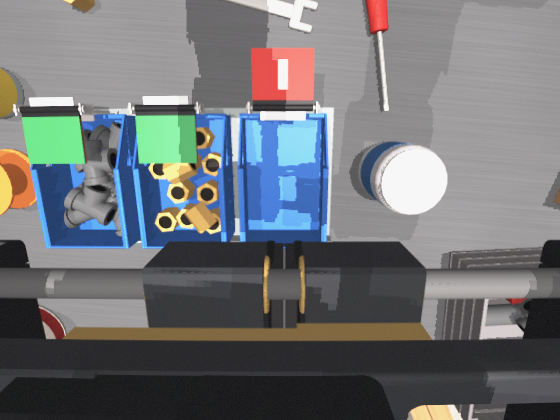

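View pics/s8.png

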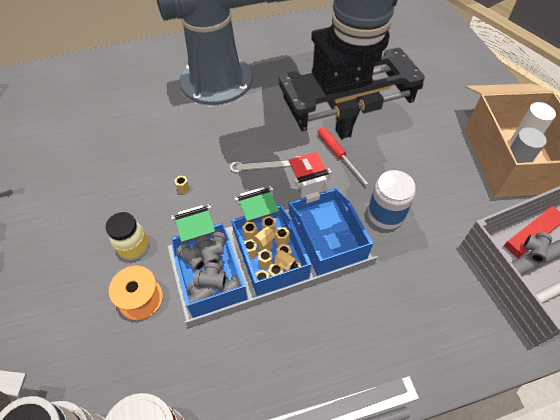

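The wrist view shows the red face up at (283,75), with slope 0.006 rad and height 107 mm, so it lies flat. The other two markers are green, and the loose things are at the same pixels as at the start. I'm handing in.

```bash
python3 -c "
from rig import bot
print(bot.hand_in())"
```

```text
the job is handed in; nothing more can be done
None
```

I swung the empty bin's marker (the leftmost bin) right over with the tip of the shut fingers, and it now lies flat at the front, red side up. I slipped the tip under the free edge, pushed it steadily round the arc, settled it lightly onto its stop and took the hand away. The job was handed in at about 10.6 s.

- **Marker:** in the last pictures its depth points slope 0.006 rad, at 107 mm height, so it lies flat with the red side up.
- **Force:** every reading was under about 2 N. I read it only between moves, not during the push.
- **Surroundings:** the other two markers still show green and level. The loose things look unmoved in the scene picture, judged by eye, not measured.
- **Disagreements:** the arm drifted up to about 10 mm from the planned path at times, and I corrected for this along the way. No check failed.

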